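Hang the cutlery caddy on its cleat rail

ROBOT

A 7-joint arm with a two-finger parallel gripper is mounted at the origin on a cart in front of the work surface, level with it; the furniture and walls round the work are solid. World frame = base frame: x ahead of the robot, y to its left, z up, the work surface at z = 0. Lengths are in m, angles in rad, forces in N, time in s.
With the tool pointing down it reaches from about 0.4 to 0.875 m from the base axis. Payload 4.4 kg.
Tool frame: the origin (TCP) lies on the centre line of the jaws, within the pads' length; the fingertips stand 19 mm ahead of it and the grasp point (between the pads) is the TCP (r.nose_length is the z of the fingertips in the tool frame, in m); z points along the fingers, x is the direction in which the jaws open and shut, and the axes are right-handed (so a half turn about z gives the same grasp; the last joint's range is limited). The gripper opens to 85 mm and grips with 20 to 120 N. Pads are 22 mm wide; open, the fingers measure 114 mm over their backs; the gripper's body (76 mm by 85 mm) begins 54 mm behind the grasp point. The pads swing forward as they close: fully open they stand 13 mm farther back than shut.
Start: joints at [1.243, 0.628, 0.038, 1.517, -0.027, 0.996, -0.02], TCP at [0.168, -0.628, 0.25] pointing down, gripper open.
Joint ranges: [-3.06, 3.06], [-0.37, 2.12], [-1.25, 1.32], [0.18, 2.47], [-1.1, 4.24], [0.23, 1.98], [-2.94, 2.94]. Speed limits (rad/s): [2.57, 2.57, 3.14, 3.14, 3.14, 3.14, 3.14].

INTERFACE

Orientations are given as a unit quaternion [x, y, z, w].
In Python, from station import r gives the robot as it stands.
- The arm moves only by the tool drive_tool, never from a script. Its argument "steps" is one flat list of numbers, 6 for each row, row after row: the shift along the world's x, y, z in mm, then the turn, a rotation vector about the world's x, y, z in rad. A call has exactly 5 rows; each row shifts and turns the commanded pose from where the row before left it; what a row does not reach is not made up. A row lasts 1/10 s, in which the tool goes at most 50 mm and 8.59 degrees, less where a joint would pass 70% of its speed; a pose out of reach is approached as far as the arm can. A call with a gripper value outside its range is refused whole. "hand" is the opening, from 0 (shut) to 1 (fully open), set as the call begins (left out, the last holds). The fingers move at their own pace and stop on an object; "newtons" is the grip in N (left out, the last holds). Time passes only in rows, so rows that do not move let the fingers close, or fill a call up. It gives the time, the measured TCP pose, the force and the opening at its end, in the units of the state.
- r.observe(): the state, without advancing time (a new reading comes with each control period).
- r.capture(name): name is "scene" or "side" or "wrist"; returns a dict with "image" (420x560x3 uint8, red, green, blue), "intrinsics" (3x3 intrinsics, pixels), "extrinsics" (4x4, takes a point from world to camera coordinates). Camera axes: x right, y down, z forward; pixel columns grow to the right and rows downward; lengths in m; the calibration is good to about 2 mm. A picture is of the moment at which its call begins. There is no depth.
- r.close_job(): hands the job in, once; it reports no verdict.
The state is a dict: "time_s": time; "qpos": joint angles; "qvel": joint speeds; "joint_efforts": joint torques, N m; "ee_pos": TCP position; "orientation": TCP orientation; "wrist_force": force on the tool from outside, world axes, zero at the start; "moment": the same for the moment, N m; "grip_width": finger opening in m.
Only numpy, scipy, OpenCV 4.12 (cv2) and the standard library are available. Lean on these libraries where they do the work, as an engineer would, in place of code of your own. Each camera call takes 0.05 s, during which the arm holds its last target.

TASK

Hang the empty cutlery caddy back on the hanging rail: tilt its top towards the rail, drop its angled rear strip behind the rail's lip, then swing its lower edge in until the heel tucks under the ledge and the caddy hangs upright and locked, then let go. The rail may be clamped higher or lower, so feel for it and be gentle: do not ram, drop or slam the caddy onto the rail.

Things in the scene. Friction and masses are not known exactly. Their poses are not given: they have to be found in the camera images.
- stand: Fixed stand: two steel uprights on bar feet carrying a horizontal aluminium hanging rail, 252 mm between closed end caps. Origin on the worktop below mid-rail; x to the rear (away from robot at yaw 0), y along the rail, z up. The rail clamps higher or lower: its lip lies 100 to 150 mm above the worktop, NOT reported - feel or look for it. u below = mm in front of origin (-x), h = mm above the lip.
- under_groove (a point): Point on the worktop under the middle of the rail's open-topped groove (u = 10; axes as the stand). Groove: 16 mm wide, from the rear web's face (u = 2, web top h = 8) to the lip's inner edge (u = 18, h = 0); floor slopes 45 deg from that edge down to the web (u = 2, h = -16). The lip is the top of a 4 mm skirt whose flat front face is u = 22, down to h = -72.
- under_ledge (a point): Point on the worktop under the front edge (u = 30) of the keeper ledge, which sticks out 8 mm from the skirt's front face at h = -51.5 to -43.5, along the whole rail. End caps reach u = 31, h = 11; the uprights stand behind the web, up to 165 mm above the worktop.
- caddy_center (a point): Centre of the loose empty cutlery caddy, a white sheet-metal box 84 (x) x 130 (y) x 95 mm (z), 0.3 to 0.6 kg; underside 47.5 mm below. Axes: x to its rear (rail) side, y along its width, z up. Rear face at x = +42. Hanging home it is upright, this point at u = 76, h = -24.5, its x parallel to the stand's x; it may hang anywhere along the rail.
- caddy_handle (a point): Centre of the caddy's wooden handle bar, (0, 0, +92.5) mm from caddy_center (140 mm above the underside): 128 mm long along y between two side arms, section 14 mm thick (x) by 24 mm high (z), flat faces upright. It is gripped from above across the 14 mm, the fingers in front of and behind the bar; there is 56 mm of air between the bar's underside and the divider below it, 33 mm to the rim.
- caddy_strip (a point): Centre of the rounded tip (radius 2.5 mm) of the angled rear strip, (71.5, 0, 14.5) mm from caddy_center. Strip: 5 mm steel sheet, 110 mm wide, from just under the rear rim down and back at 45 deg. Home, it lies on the groove floor, tip against the web: this point at u = 4.5, h = -10. Keep the tip down there while swinging the caddy upright.
- caddy_heel (a point): Middle of the heel's rear face, (54, 0, -37.5) mm from caddy_center: a bar 90 wide, 8 high, sticking 12 mm out of the rear face near the bottom. Home, it touches the skirt, its top 6.5 mm below the ledge. With the caddy upright the ledge blocks its way: tilt the top towards the rail (about 20 deg is comfortable) to get strip and heel in.
- conical_flask: Bystander: small conical glass flask, 69 x 69 x 105 mm, at the right rear. Origin under its centre.
- matches: Bystander: small box of matches, 34 x 54 x 14 mm, lying near the front left. Origin under its centre.

How it is judged:
By the outcome, as a careful person would: the job done as asked, in the order asked, and still so for the second after the job is handed in, with the robot touching nothing.
It also fails if it takes over 51 s, if anything falls off the work surface, if the arm or the gripper's body presses on something with over 40 N, if the wrist force passes 120 N, or if a joint passes its speed limit or range.

## Working session

There is one attempt and no reset: what is moved stays moved. The work goes in short steps, Python scripts to look and compute and a tool call to move; the robot and the scene stay as the last step left them, time stands still between calls to the robot, and variables do not carry over. Pictures are saved under pics/ and viewed, and the job is handed in when it is done.

Besides the shell and the picture viewer there is one more tool, called in YAML: its name, and indented under it one key for each argument. drive_tool: Moves the arm, as the interface text tells. Its arguments: {"type":"object","properties":{"steps":{"type":"array"},"hand":{"type":"number"},"newtons":{"type":"number"}},"required":["steps"]}

```bash
mkdir -p pics; ls; python3 - <<'E'
from station import r
import cv2
print(r.observe())
for n in ["scene","side","wrist"]:
    c=r.capture(n); cv2.imwrite(f"pics/{n}0.png",c["image"][:,:,::-1])
    print(n,c["intrinsics"].tolist(),c["extrinsics"].round(4).tolist())
E
```

```text
pics
{'time_s': 0.0, 'qpos': array([ 1.24319079,  0.62933706,  0.03843963,  1.518381  , -0.02701677,
        0.99628407, -0.02000314]), 'qvel': array([-0.00049802,  0.00052726,  0.00079751, -0.00029824,  0.00207317,
        0.00154649, -0.00069233]), 'joint_efforts': array([ 2.88892006e-04, -5.63396108e+01,  1.22635078e+00, -1.93435961e+01,
        1.09373184e-02,  1.03944234e-02, -1.94905238e-05]), 'ee_pos': array([ 0.16811731, -0.6272709 ,  0.24939072]), 'orientation': array([ 7.93351609e-01, -6.08762950e-01, -7.53219214e-04, -5.72106217e-04]), 'wrist_force': array([ 0.42435389,  0.56916104, -0.39846835]), 'moment': array([-0.03885006, -0.02931044,  0.00555283]), 'grip_width': 0.08536435821636726}
scene [[510.31726544535996, 0.0, 273.5644545951305], [0.0, 510.31726544535996, 216.13893543092453], [0.0, 0.0, 1.0]] [[-0.6338, -0.7733, 0.0173, 0.3076], [-0.602, 0.479, -0.6389, 0.4248], [0.4858, -0.4153, -0.7691, 1.3828], [0.0, 0.0, 0.0, 1.0]]
side [[451.54708731493156, 0.0, 278.9854590333435], [0.0, 451.54708731493156, 206.9910523909782], [0.0, 0.0, 1.0]] [[-0.9193, -0.3935, 0.0047, 0.4597], [-0.2147, 0.4914, -0.844, 0.231], [0.3298, -0.777, -0.5363, 1.1565], [0.0, 0.0, 0.0, 1.0]]
wrist [[332.20737837923974, 0.0, 277.6390841047898], [0.0, 332.20737837923974, 215.27257395849867], [0.0, 0.0, 1.0]] [[0.2592, -0.9658, -0.0028, -0.6494], [-0.9249, -0.249, 0.2874, -0.0377], [-0.2783, -0.0719, -0.9578, 0.3794], [0.0, 0.0, 0.0, 1.0]]
```

View pics/scene0.png

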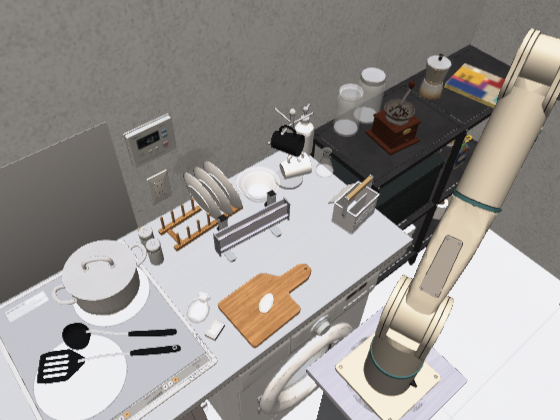

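View pics/side0.png

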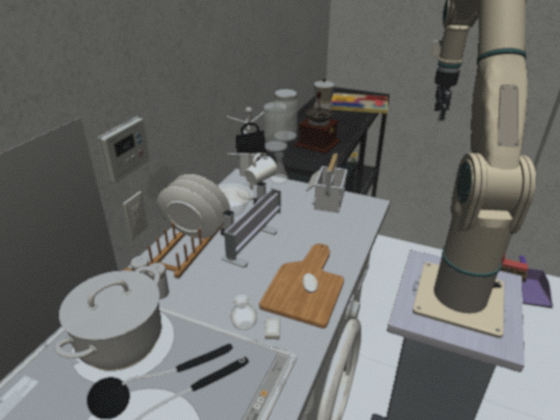

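View pics/wrist0.png

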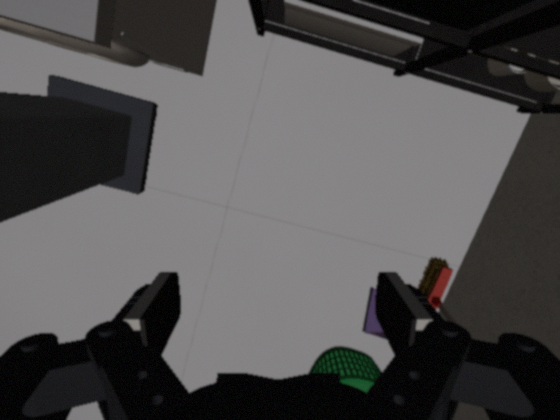

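The scene view shows the rail around (252,225) and the caddy around (355,205). I'll enlarge both.

```bash
python3 - <<'E'
import cv2
a=cv2.imread("pics/scene0.png"); b=cv2.imread("pics/side0.png")
def crop(im,x0,y0,x1,y1,s,n):
    c=cv2.resize(im[y0:y1,x0:x1],None,fx=s,fy=s,interpolation=cv2.INTER_CUBIC)
    for x in range((x0//10+1)*10,x1,10):
        cv2.line(c,((x-x0)*s,0),((x-x0)*s,6),(0,0,255),1)
        if x%20==0: cv2.putText(c,str(x),((x-x0)*s-10,16),0,.35,(0,0,255))
    for y in range((y0//10+1)*10,y1,10):
        cv2.line(c,(0,(y-y0)*s),(6,(y-y0)*s),(0,0,255),1)
        if y%20==0: cv2.putText(c,str(y),(8,(y-y0)*s+4),0,.35,(0,0,255))
    cv2.imwrite(n,c)
crop(a,320,165,390,240,8,"pics/s_caddy.png")
crop(a,200,180,300,270,8,"pics/s_rail.png")
crop(b,300,150,360,220,8,"pics/d_caddy.png")
crop(b,210,175,300,270,6,"pics/d_rail.png")
E
```

```text
(no output)
```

View pics/s_caddy.png

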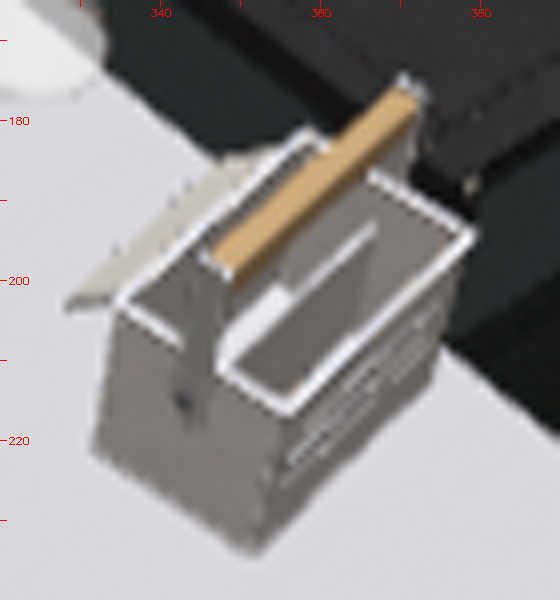

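View pics/s_rail.png

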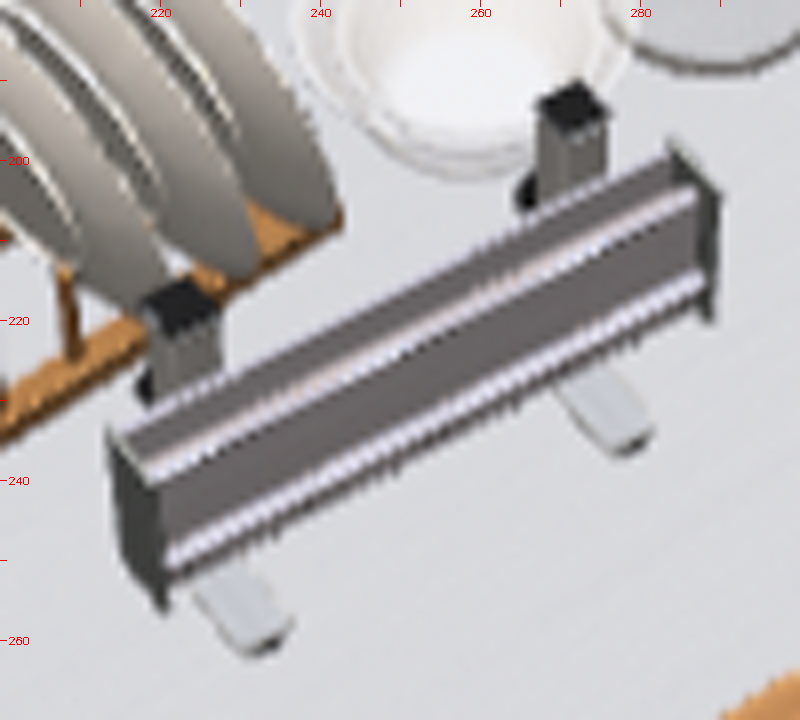

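View pics/d_caddy.png

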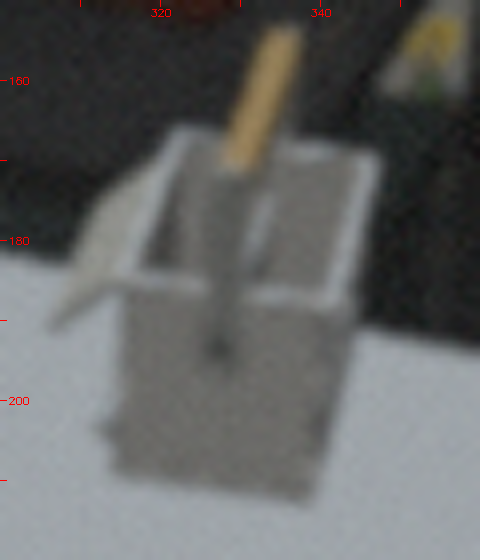

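View pics/d_rail.png

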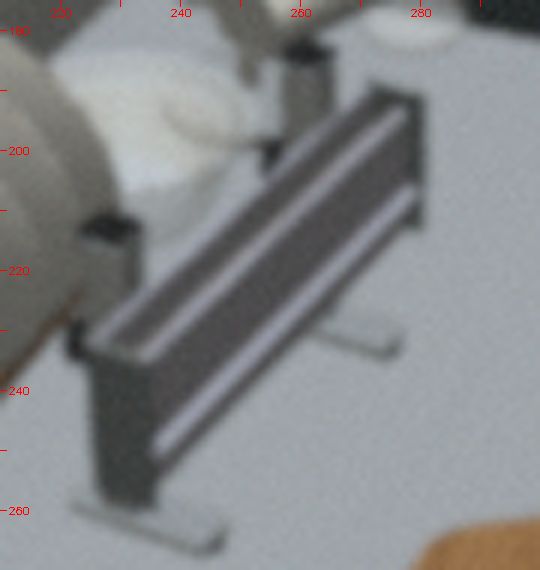

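```bash
cat > fit.py <<'E'
import numpy as np
from scipy.optimize import least_squares
K={"s":np.array([[510.317,0,273.564],[0,510.317,216.139],[0,0,1]]),"d":np.array([[451.547,0,278.985],[0,451.547,206.991],[0,0,1]])}
from station import r
E={"s":r.capture("scene")["extrinsics"],"d":r.capture("side")["extrinsics"]}
def proj(c,P):
    q=E[c][:3,:3]@P+E[c][:3,3]; q=K[c]@q; return q[:2]/q[2]
def R(a): return np.array([[np.cos(a),-np.sin(a),0],[np.sin(a),np.cos(a),0],[0,0,1]])
def fit(obs,x0,zf):
    def res(p,full=False):
        o=[]
        for c,P,uv in obs:
            P=np.array(P,float)/1000+zf(p)
            o.append(proj(c,R(p[2])@P+np.array([p[0],p[1],0]))-(np.array(uv)-0.44))
        return np.array(o) if full else np.ravel(o)
    s=least_squares(res,x0,loss="soft_l1"); return s.x,res(s.x,True)
cad=[("s",(-42,65,0),(351.5,234.1)),("s",(42,65,0),(331.9,221.2)),("s",(-42,-65,0),(374,213.1)),
("s",(42,65,95),(335.2,202.9)),("s",(-42,65,95),(356,216.5)),("s",(-42,-65,95),(379,194.4)),("s",(42,-65,95),(358.8,181.5)),
("s",(73,55,60),(328.7,203.1)),
("d",(42,65,0),(314,208.7)),("d",(-42,65,0),(338.7,212.5)),("d",(42,65,95),(315,184.7)),("d",(-42,65,95),(343.1,187.5)),("d",(-42,-65,95),(347.5,169.4)),("d",(42,-65,95),(322.5,166)),("d",(73,55,60),(306.5,191))]
x,e=fit(cad,[0.6,-0.3,0],lambda p:np.zeros(3)); print("caddy",x.round(4)); print(e.round(1).tolist())
rail=[("s",(-20,126,0),(218.5,239.4)),("s",(-20,-126,0),(286.9,204)),("s",(-26,126,-43.5),(220.6,249.4)),("s",(-26,-126,-43.5),(288.1,215)),
("d",(-20,126,0),(234.2,234.2)),("d",(-20,-126,0),(277.5,193.7)),("d",(-26,126,-43.5),(236.3,249.5)),("d",(-26,-126,-43.5),(278.8,206.7))]
y,e=fit(rail,[0.7,0,0,.12],lambda p:np.array([0,0,p[3]])); print("rail",y.round(4)); print(e.round(1).tolist())
E
python3 fit.py
```

```text
caddy [ 0.4488 -0.3192  0.1445]
[[0.4, 0.7], [0.0, 0.1], [0.7, -0.2], [-0.2, -0.2], [-0.0, -0.0], [0.6, -0.2], [0.1, -0.0], [-0.4, 0.1], [-0.0, 0.4], [0.3, 0.2], [0.3, -0.4], [-1.9, 0.2], [-0.7, 0.0], [0.0, 0.4], [-0.3, -0.2]]
rail [ 0.5826  0.0155 -0.0725  0.1239]
[[0.3, 0.8], [0.8, -0.0], [0.2, 0.9], [0.2, -0.9], [-1.7, 1.8], [0.0, -1.5], [-1.0, 0.5], [0.4, -1.8]]
```

drive_tool:
  steps: [28,31,0,0,0,0.145,28,31,0,0,0,0.145,28,31,0,0,0,0.145,28,31,0,0,0,0.145,28,31,0,0,0,0.145]
  hand: 1
  newtons: 60

```text
time_s: 0.75
ee_pos: [0.3092, -0.4715, 0.2504]
orientation: [0.959, -0.285, 0.0, 0.0]
wrist_force: [1.1, -0.3, 0.3]
grip_width: 0.0853
```

drive_tool:
  steps: [28,31,0,0,0,0.145,28,31,0,0,0,0.145,28,31,0,0,0,0.145,28,31,0,0,0,0.145,28,31,0,0,0,0.147]

```text
time_s: 1.25
ee_pos: [0.4491, -0.3166, 0.2505]
orientation: [0.997, 0.074, 0.0, 0.0]
wrist_force: [0.2, -0.1, -0.4]
grip_width: 0.0853
```

```bash
python3 - <<'E'
from station import r
import cv2,numpy as np
from scipy.spatial.transform import Rotation as R
o=r.observe(); print(o["time_s"],o["ee_pos"],R.from_quat(o["orientation"]).as_matrix().round(4).tolist(),o["qpos"].round(3),o["wrist_force"].round(2))
c=r.capture("wrist"); cv2.imwrite("pics/w1.png",c["image"][:,:,::-1]); E=c["extrinsics"]; np.save("w1.npy",E)
print(E.round(4).tolist(), (-E[:3,:3].T@E[:3,3]).round(4))
P=np.array([.4488,-.3192,.152]);
for P in ([.4488,-.3192,.152],[.5826,.0155,.1239],[.5826-.02,.0155,.1239]):
  q=c["intrinsics"]@(E[:3,:3]@np.array(P)+E[:3,3]); print(q[:2]/q[2])
E
```

```text
1.25 [ 0.44913231 -0.31663612  0.25048002] [[0.989, 0.1481, 0.0002], [0.1481, -0.989, -0.0004], [0.0001, 0.0004, -1.0]] [ 0.818  0.505 -0.38   1.793  0.234  0.887  0.481] [ 0.18 -0.1  -0.44]
[[0.9889, 0.1485, -0.0006, -0.3971], [0.1425, -0.9475, 0.2862, -0.4015], [0.0419, -0.2831, -0.9582, 0.27], [0.0, 0.0, 0.0, 1.0]] [ 0.4386 -0.245   0.3734]
[276.55009684 227.19990485]
[ 629.16996406 -362.05186631]
[ 592.35776504 -370.44479142]
```

View pics/w1.png

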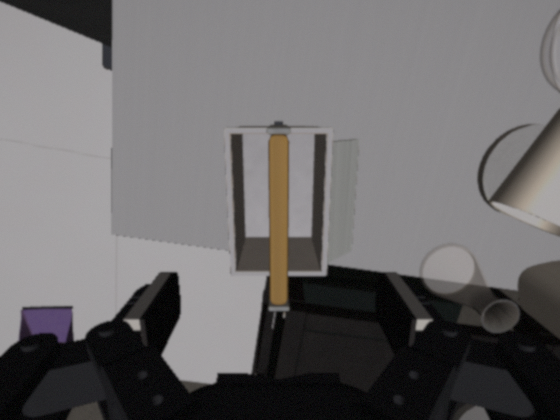

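The bar is centred at about column 279 and runs along the columns, so the yaw is right and the position is within about 2 mm. I'll descend.

drive_tool:
  steps: [2,-2,-35,0,0,0,0,0,-35,0,0,0,0,0,-25,0,0,0,0,0,-13,0,0,0,0,0,0,0,0,0]

```text
time_s: 1.8
ee_pos: [0.4493, -0.3195, 0.1409]
orientation: [0.997, 0.071, -0.001, -0.001]
wrist_force: [0.9, 0.4, 0.1]
grip_width: 0.0856
```

drive_tool:
  steps: [0,0,0,0,0,0,0,0,0,0,0,0,0,0,0,0,0,0,0,0,0,0,0,0,0,0,0,0,0,0]
  hand: 0
  newtons: 60

```text
time_s: 2.3
ee_pos: [0.4503, -0.3201, 0.143]
orientation: [0.997, 0.071, 0.0, 0.0]
wrist_force: [-10.7, 1.5, 18.2]
grip_width: 0.013
```

drive_tool:
  steps: [0,0,0,0,0,0,0,0,0,0,0,0,0,0,0,0,0,0,0,0,0,0,0,0,0,0,3,0,0,0]

```text
time_s: 2.8
ee_pos: [0.4497, -0.3196, 0.1449]
orientation: [0.997, 0.071, -0.001, -0.0]
wrist_force: [-0.2, 0.5, -4.3]
grip_width: 0.0132
```

```bash
python3 - <<'E'
from station import r
import cv2
o=r.observe(); print(o["time_s"],o["ee_pos"],o["wrist_force"].round(2),o["moment"].round(3),o["grip_width"])
c=r.capture("wrist"); cv2.imwrite("pics/w2.png",c["image"][:,:,::-1])
E
```

```text
2.8 [ 0.44966287 -0.31964196  0.14490828] [-0.24  0.48 -4.28] [0.07  0.038 0.045] 0.013188370132643382
```

View pics/w2.png

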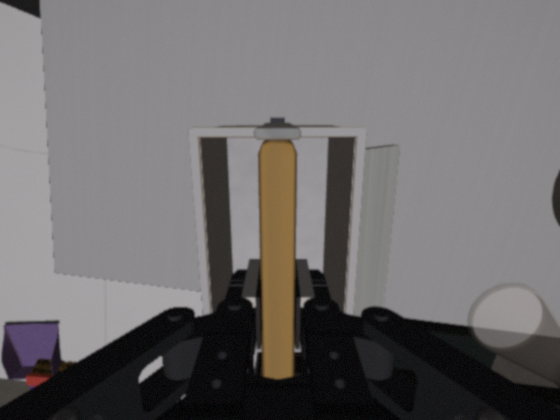

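drive_tool:
  steps: [0,0,20,0,0,0,0,10,40,0,0,0,5,30,35,0,0,-0.02,5,45,15,0,0,-0.02,5,48,10,0,0,-0.02]

```text
time_s: 3.35
ee_pos: [0.4655, -0.1863, 0.2664]
orientation: [0.999, 0.04, 0.001, 0.0]
wrist_force: [0.7, -0.1, -3.6]
grip_width: 0.0127
```

drive_tool:
  steps: [5,48,5,0,0,-0.03,5,48,0,0,0,-0.03,5,48,0,0,0,-0.03,3,40,0,0,0,-0.03,0,25,0,0,0,-0.035]

```text
time_s: 3.85
ee_pos: [0.4828, 0.0263, 0.27]
orientation: [0.999, -0.034, -0.0, -0.001]
wrist_force: [-0.3, 0.3, -4.3]
grip_width: 0.0129
```

drive_tool:
  steps: [0,0,0,0,0,0,0,0,0,0,0,0,0,0,0,0,0,0,0,0,0,0,0,0,0,0,0,0,0,0]

```text
time_s: 4.35
ee_pos: [0.4832, 0.021, 0.2702]
orientation: [0.999, -0.037, -0.0, 0.0]
wrist_force: [-0.5, -1.1, -4.5]
grip_width: 0.013
```

```bash
cat > snap.py <<'E'
import sys,pickle
from station import r
import cv2,numpy as np
from scipy.spatial.transform import Rotation as R
def snap(tag,cams):
    o=r.observe(); m=R.from_quat(o["orientation"]).as_matrix()
    print(o["time_s"],o["ee_pos"].round(4),"xaxis",m[:,0].round(4),"z",m[:,2].round(4),"F",o["wrist_force"].round(2),"M",o["moment"].round(3),o["grip_width"].round(4)); print(o["qpos"].round(2))
    for n in cams:
        c=r.capture(n); cv2.imwrite(f"pics/{n}{tag}.png",c["image"][:,:,::-1]); pickle.dump(c,open(f"{n}{tag}.pkl","wb"))
if __name__=="__main__": snap(sys.argv[1],sys.argv[2:])
E
python3 snap.py 3 wrist side
```

```text
Traceback (most recent call last):
  File "snap.py", line 10, in <module>
    if __name__=="__main__": snap(sys.argv[1],sys.argv[2:])
                             ~~~~^^^^^^^^^^^^^^^^^^^^^^^^^^
  File "snap.py", line 7, in snap
    print(o["time_s"],o["ee_pos"].round(4),"xaxis",m[:,0].round(4),"z",m[:,2].round(4),"F",o["wrist_force"].round(2),"M",o["moment"].round(3),o["grip_width"].round(4)); print(o["qpos"].round(2))
                                                                                                                                              ^^^^^^^^^^^^^^^^^^^^^
AttributeError: 'float' object has no attribute 'round'
```

```bash
sed -i 's/o\["grip_width"\].round(4)/round(o["grip_width"],4)/' snap.py; python3 snap.py 3 wrist side
```

```text
4.35 [0.4832 0.021  0.2702] xaxis [ 9.973e-01 -7.390e-02 -3.000e-04] z [-3.e-04 -2.e-04 -1.e+00] F [-0.46 -1.1  -4.48] M [-0.049  0.048  0.051] 0.013
[ 0.18  0.39 -0.39  1.93  0.19  0.86 -0.38]
```

View pics/wrist3.png

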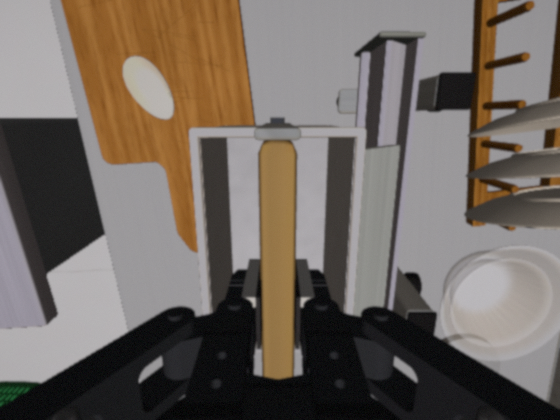

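View pics/side3.png

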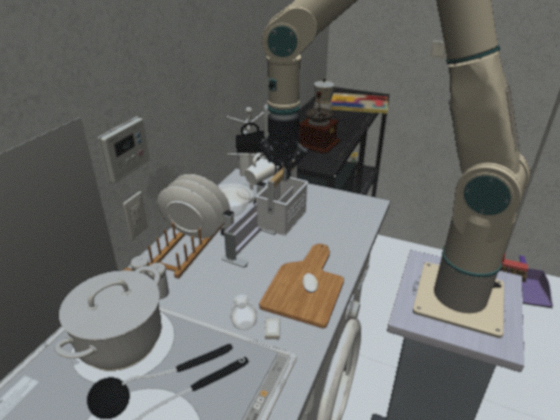

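```bash
cat > crop.py <<'E'
import cv2,sys
f,x0,y0,x1,y1,s,n=sys.argv[1],*map(int,sys.argv[2:7]),sys.argv[7]
im=cv2.imread(f)
c=cv2.resize(im[y0:y1,x0:x1],None,fx=s,fy=s,interpolation=cv2.INTER_CUBIC)
for x in range((x0//10+1)*10,x1,10):
    cv2.line(c,((x-x0)*s,0),((x-x0)*s,6),(0,0,255),1); cv2.putText(c,str(x),((x-x0)*s-10,16),0,.35,(0,0,255))
for y in range((y0//10+1)*10,y1,10):
    cv2.line(c,(0,(y-y0)*s),(6,(y-y0)*s),(0,0,255),1); cv2.putText(c,str(y),(8,(y-y0)*s+4),0,.35,(0,0,255))
cv2.imwrite(n,c)
E
python3 crop.py pics/wrist3.png 330 20 440 170 5 pics/w3c.png
```

```text
(no output)
```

View pics/w3c.png

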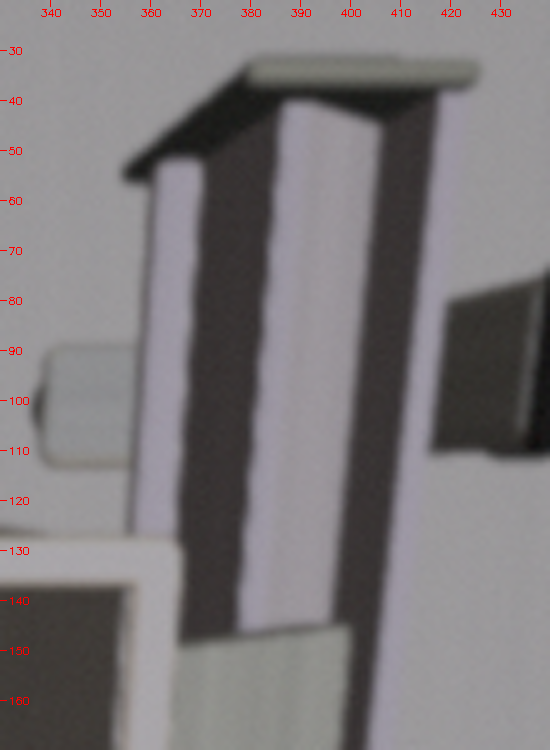

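```bash
cat > fitw.py <<'E'
import pickle,numpy as np
from scipy.optimize import least_squares
c=pickle.load(open("wrist3.pkl","rb")); E=c["extrinsics"];K=c["intrinsics"]
def proj(P):
    q=K@(E[:3,:3]@P+E[:3,3]); return q[:2]/q[2]
def R(a): return np.array([[np.cos(a),-np.sin(a),0],[np.sin(a),np.cos(a),0],[0,0,1]])
L=[(30,-43.5,361,58),(30,-43.5,357,128),(22,-43.5,370.5,55),(22,-43.5,365.5,125),(22,0,387,45),(22,0,378,146),(2,-16,406.5,46),(2,-16,396.8,145),(2,8,417.5,40),(2,8,404,165)]
Ends=[(30,-43.5,361,53),(22,0,387,40.5),(2,-16,406.5,45)]
def res(p):
    o=[];n=len(L)
    for i,(u,h,a,b) in enumerate(L):
        P=R(p[2])@np.array([-u/1000,p[4+i],h/1000+p[3]])+[p[0],p[1],0]; d=proj(P)-[a-.4,b-.4]; o+=list(d)
    for (u,h,a,b) in Ends:
        P=R(p[2])@np.array([-u/1000,.126,h/1000+p[3]])+[p[0],p[1],0]; o+=list(proj(P)-[a-.4,b-.4])
    return np.array(o)
s=least_squares(res,[.5826,.0155,-.07,.124]+[.08]*len(L)); print(s.x[:4].round(4),s.x[4:].round(3)); print(s.fun.round(1))
J=np.linalg.inv(s.jac.T@s.jac); print(np.sqrt(np.diag(J))[:4]*.7)
# caddy predicted
a=-.0740; H=np.array([.4832,.021,.2702-.003]); 
for n,P in dict(tip=(71.5,55,14.5),tipedge=(73.2,55,16.2),rimR=(42,65,47.5),rimL=(-42,65,47.5),barL=(-7,64,104.5),barR=(7,64,104.5)).items():
    print(n,proj(H+R(a)@(np.array(P)-[0,0,92.5])/1000)+.4)
E
python3 fitw.py
```

```text
[ 0.5847  0.0129 -0.0726  0.1233] [0.121 0.063 0.124 0.066 0.123 0.05  0.126 0.05  0.125 0.036]
[ 0.2  0.  -0.3 -0.   0.2  0.   0.2  0.  -0.6 -0.  -0.  -0.  -0.5 -0.1
 -0.6 -0.1  0.8  0.1  0.8  0.1  0.6 -1.  -0.2  0.4 -0.5  0.4]
[0.00107409 0.00055619 0.00441445 0.00288317]
tip [396.4515752  146.69604369]
tipedge [400.26300636 146.94580553]
rimR [361.88030065 132.05309314]
rimL [193.65047464 131.9728391 ]
barL [256.54123194 142.70610756]
barR [298.23518163 142.72743421]
```

```bash
python3 crop.py pics/wrist3.png 180 110 410 160 3 pics/w3d.png
```

```text
(no output)
```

View pics/w3d.png

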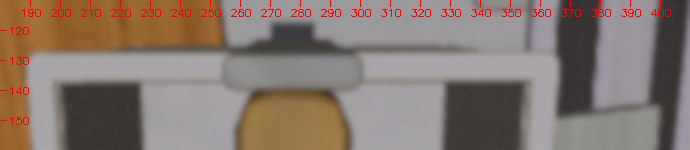

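The rail fit puts the origin at (0.5847, 0.0129), yaw -0.0726 and the lip at about 0.123. The observed strip tip at column 400 matches the prediction. Next I'll tilt 20° and bring the tip above the groove.

drive_tool:
  steps: [10,-1,-2,0.005,0.07,0,11,-1,-4,0.005,0.07,0,11,-1,-6,0.005,0.07,0,11,0,-7,0.005,0.07,0,10,-1,-7,0.005,0.07,0]

```text
time_s: 4.95
ee_pos: [0.5376, 0.0178, 0.2441]
orientation: [0.984, -0.036, -0.175, -0.006]
wrist_force: [0.7, 0.1, -4.3]
grip_width: 0.0132
```

drive_tool:
  steps: [0,0,0,0,0,0,0,0,0,0,0,0,0,0,0,0,0,0,0,0,0,0,0,0,0,0,0,0,0,0]

```text
time_s: 5.45
ee_pos: [0.536, 0.0182, 0.2453]
orientation: [0.984, -0.035, -0.174, -0.006]
wrist_force: [0.4, 0.5, -5.1]
grip_width: 0.0134
```

```bash
cat > st.py <<'E'
import numpy as np
from station import r
from scipy.spatial.transform import Rotation as R
O=np.array([.5847,.0129,.1233]); yaw=-.0726
S=np.array([[np.cos(yaw),-np.sin(yaw),0],[np.sin(yaw),np.cos(yaw),0],[0,0,1]])
def st():
    o=r.observe(); m=R.from_quat(o["orientation"]).as_matrix()
    C=np.c_[m[:,0],-m[:,1],-m[:,2]]  # caddy axes
    B=S.T@C; p=S.T@(np.array(o["ee_pos"])-O)*1000
    f=S.T@np.array(o["wrist_force"])
    g=lambda P:(lambda v:np.array([-v[0],v[1],v[2]]).round(1))(p+B@(np.array(P)-[0,0,95.5]))
    e=R.from_matrix(B).as_euler("yxz",degrees=True)
    print("t",round(o["time_s"],2),"TCP",o["ee_pos"].round(4),"tilt,roll,yaw",e.round(2),"tip(u,y,h)",g((71.5,0,14.5)),"heeltop",g((54,0,-33.5)),"F fwd,y,z",f.round(1),"M",(S.T@np.array(o["moment"])).round(2),"w",round(o["grip_width"],4))
if __name__=="__main__": st()
E
python3 st.py; python3 snap.py 4 wrist side
```

```text
t 5.45 TCP [0.536  0.0182 0.2453] tilt,roll,yaw [ 2.001e+01 -2.000e-02  5.000e-02] tip(u,y,h) [ 9.5  1.7 21.4] heeltop [ 42.4   1.7 -17.7] F fwd,y,z [ 0.4  0.5 -5.1] M [-0.04 -0.78 -0.05] w 0.0134
5.45 [0.536  0.0182 0.2453] xaxis [ 0.9372 -0.0674 -0.3421] z [-0.3413  0.0242 -0.9397] F [ 0.43  0.47 -5.15] M [-0.094 -0.772 -0.052] 0.0134
[ 0.16  0.67 -0.37  1.54  0.15  1.31 -0.31]
```

View pics/wrist4.png

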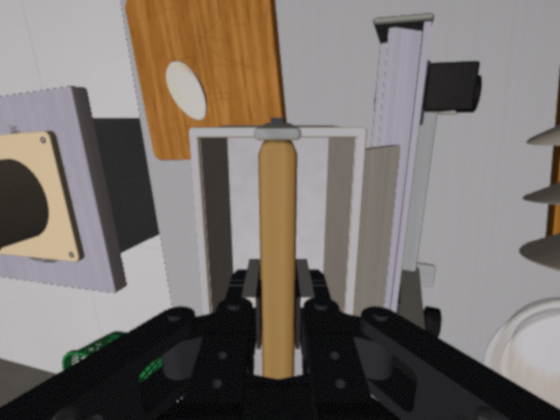

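View pics/side4.png

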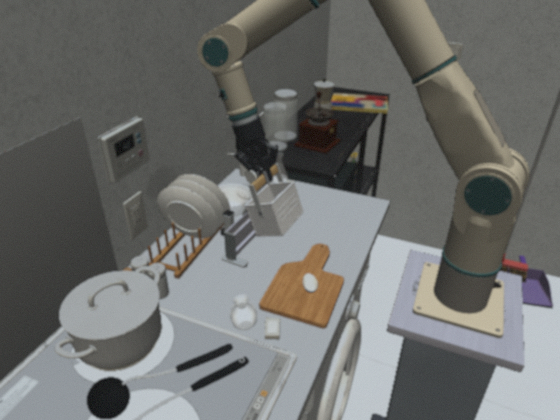

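```bash
python3 crop.py pics/wrist4.png 350 5 450 155 5 pics/w4c.png; python3 crop.py pics/side4.png 215 165 305 275 7 pics/d4c.png
```

```text
(no output)
```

View pics/w4c.png

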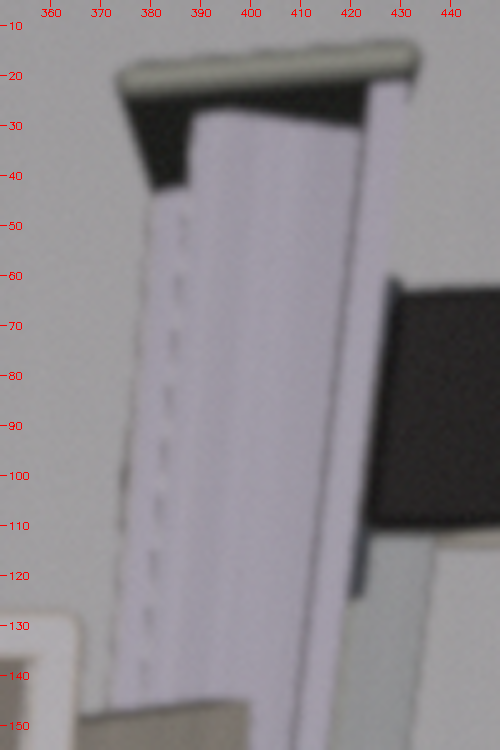

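View pics/d4c.png

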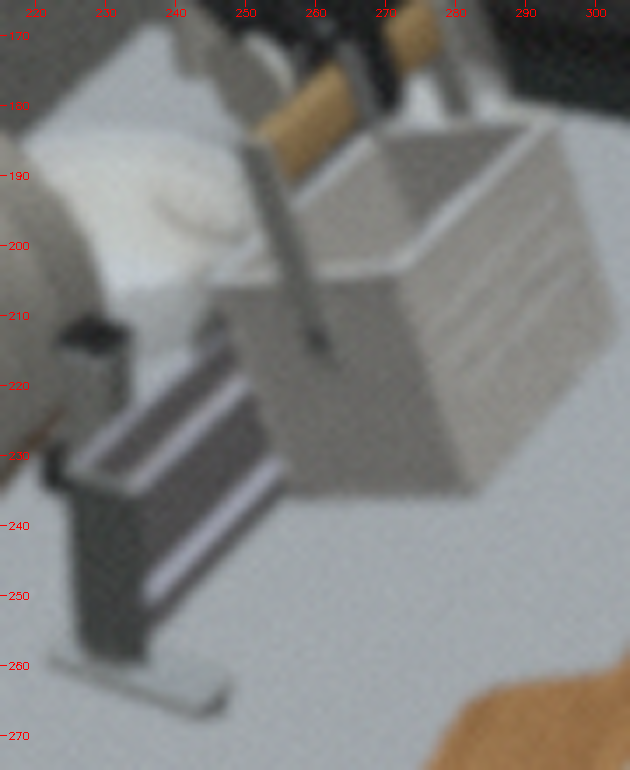

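```bash
cat > fit2.py <<'E'
import pickle,numpy as np
from scipy.optimize import least_squares
cs=[pickle.load(open(f"wrist{k}.pkl","rb")) for k in (3,4)]
def proj(c,P):
    E=c["extrinsics"]; q=c["intrinsics"]@(E[:3,:3]@P+E[:3,3]); return q[:2]/q[2]
def R(a): return np.array([[np.cos(a),-np.sin(a),0],[np.sin(a),np.cos(a),0],[0,0,1]])
L=[[(30,-43.5,361,58),(30,-43.5,357,128),(22,-43.5,370.5,55),(22,-43.5,365.5,125),(22,0,387,45),(22,0,378,146),(2,-16,406.5,46),(2,-16,396.8,145),(2,8,417.5,40),(2,8,404,165)],
[(30,-43.5,380,47),(30,-43.5,372.5,140),(22,0,388,35),(22,0,379,138),(2,-16,421.5,35),(2,-16,409.5,140),(2,8,423,30),(2,8,410.5,140)]]
Ends=[[(30,-43.5,361,53),(22,0,387,40.5),(2,-16,406.5,45)],[(30,-43.5,380.5,42.5),(22,0,388.5,28),(2,-16,421.5,30.5)]]
def res(p,ks=(0,1)):
    o=[];j=4
    for k in ks:
      for (u,h,a,b) in L[k]:
        P=R(p[2])@np.array([-u/1000,p[j],h/1000+p[3]])+[p[0],p[1],0];j+=1; o+=list(proj(cs[k],P)-[a-.4,b-.4])
      for (u,h,a,b) in Ends[k]:
        P=R(p[2])@np.array([-u/1000,.126,h/1000+p[3]])+[p[0],p[1],0]; o+=list(proj(cs[k],P)-[a-.4,b-.4])
    return np.array(o)
for ks in ((0,),(1,),(0,1)):
    s=least_squares(res,[.5826,.0155,-.07,.124]+[.08]*sum(len(L[k]) for k in ks),args=(ks,)); print(ks,s.x[:4].round(4)); print(s.fun[::2].round(1))
# tip edge prediction in view 4
from scipy.spatial.transform import Rotation as Ro
th=np.radians(20.); B=R(-.0726)@Ro.from_euler("y",th).as_matrix()
for P in ((71.5,55,14.5),(73.2,55,16.2),(42,65,47.5)): print(proj(cs[1],np.array([.536,.0182,.2453])+B@(np.array(P)-[0,0,95.5])/1000)+.4)
E
python3 fit2.py
```

```text
(0,) [ 0.5847  0.0129 -0.0726  0.1233]
[ 0.2 -0.3  0.2  0.2 -0.6 -0.  -0.5 -0.6  0.8  0.8  0.6 -0.2 -0.5]
(1,) [ 0.5855  0.0148 -0.0719  0.1157]
[-0.2 -0.2  0.1  0.3 -0.2  0.1 -0.3 -0.1 -0.3  0.3  0.3]
(0, 1) [ 0.5855  0.0136 -0.0724  0.1207]
[ 0.4 -0.1  0.3  0.3 -0.6 -0.  -0.7 -0.8  0.5  0.6  0.8 -0.2 -0.6 -0.5
 -0.5 -0.1  0.   0.3  0.4  0.2  0.3 -0.7 -0.   0.7]
[396.07223321 146.56020738]
[399.87790543 146.81317239]
[361.48691066 131.88259415]
```

drive_tool:
  steps: [1,0,-4,0,0,0,1,0,-4,0,0,0,0,0,-4,0,0,0,0,0,-4,0,0,0,0,0,-2,0,0,0]

```text
time_s: 6.05
ee_pos: [0.538, 0.0181, 0.2256]
orientation: [0.984, -0.035, -0.175, -0.006]
wrist_force: [0.2, 0.3, -4.3]
grip_width: 0.0128
```

```bash
python3 st.py
```

```text
t 6.05 TCP [0.538  0.0181 0.2256] tilt,roll,yaw [ 2.016e+01 -2.000e-02  4.000e-02] tip(u,y,h) [7.7 1.8 1.6] heeltop [ 40.7   1.7 -37.4] F fwd,y,z [ 0.2  0.3 -4.3] M [-0.02 -0.76  0.01] w 0.0128
```

drive_tool:
  steps: [0,0,-1,0,0,0,0,0,-1,0,0,0,0,0,-1,0,0,0,0,0,-1,0,0,0,0,0,-1,0,0,0]

```text
time_s: 6.55
ee_pos: [0.5383, 0.0181, 0.2213]
orientation: [0.984, -0.035, -0.174, -0.006]
wrist_force: [-0.1, -0.0, -4.3]
grip_width: 0.0127
```

```bash
python3 st.py
```

```text
t 6.55 TCP [0.5383 0.0181 0.2213] tilt,roll,yaw [ 2.009e+01 -1.000e-02  3.000e-02] tip(u,y,h) [ 7.3  1.9 -2.6] heeltop [ 40.2   1.8 -41.7] F fwd,y,z [-0.1 -0.1 -4.3] M [ 0.  -0.8 -0. ] w 0.0127
```

drive_tool:
  steps: [0,0,-1,0,0,0,0,0,-1,0,0,0,0,0,-1,0,0,0,0,0,-1,0,0,0,0,0,-1,0,0,0]

```text
time_s: 7.05
ee_pos: [0.5383, 0.0181, 0.2162]
orientation: [0.984, -0.035, -0.174, -0.006]
wrist_force: [-0.1, -0.3, -4.1]
grip_width: 0.013
```

```bash
python3 st.py; python3 snap.py 5 wrist side
```

```text
t 7.05 TCP [0.5383 0.0181 0.2162] tilt,roll,yaw [ 2.01e+01 -1.00e-02  4.00e-02] tip(u,y,h) [ 7.4  1.9 -7.7] heeltop [ 40.3   1.8 -46.8] F fwd,y,z [-0.1 -0.3 -4.1] M [ 0.04 -0.75  0.04] w 0.013
7.05 [0.5383 0.0181 0.2162] xaxis [ 0.9366 -0.0676 -0.3437] z [-0.3428  0.0245 -0.9391] F [-0.08 -0.29 -4.06] M [-0.019 -0.751  0.044] 0.013
[ 0.15  0.71 -0.36  1.56  0.16  1.26 -0.32]
```

```bash
python3 crop.py pics/wrist5.png 350 5 450 155 5 pics/w5c.png; python3 crop.py pics/side5.png 215 165 305 275 7 pics/d5c.png
```

```text
(no output)
```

View pics/w5c.png

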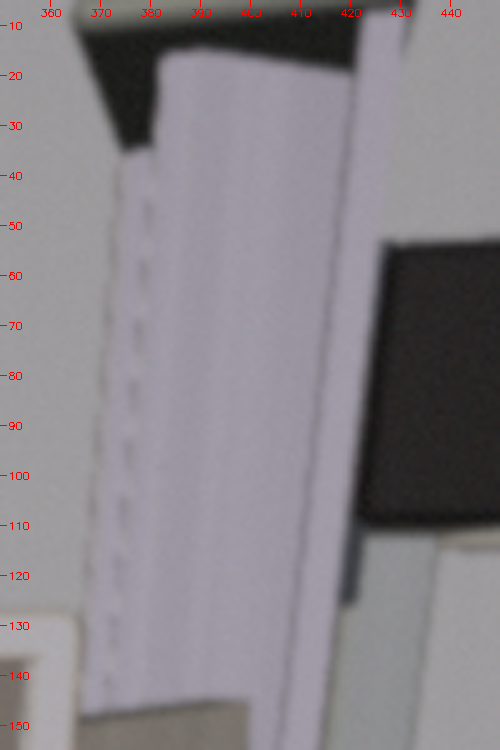

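View pics/d5c.png

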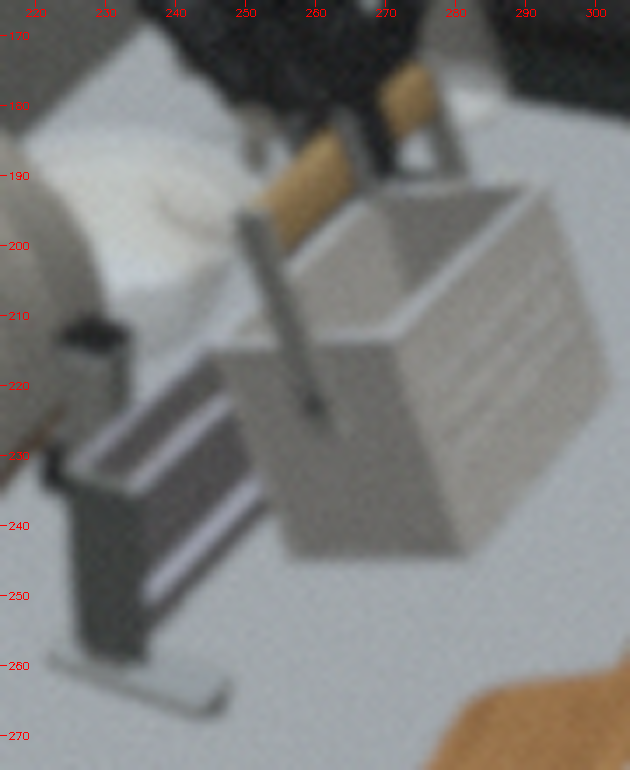

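The tip is over the groove and clear of the web line (column 400 against 408), with no contact yet. I'll keep feeling downward.

drive_tool:
  steps: [0,0,-1,0,0,0,0,0,-1,0,0,0,0,0,-1,0,0,0,0,0,0,0,0,0,0,0,0,0,0,0]

```text
time_s: 7.65
ee_pos: [0.539, 0.0182, 0.2135]
orientation: [0.984, -0.036, -0.174, -0.006]
wrist_force: [1.9, -1.2, -2.2]
grip_width: 0.0128
```

```bash
python3 st.py
```

```text
t 7.65 TCP [0.539  0.0182 0.2135] tilt,roll,yaw [2.e+01 1.e-02 2.e-02] tip(u,y,h) [  6.5   2.  -10.3] heeltop [ 39.3   2.  -49.4] F fwd,y,z [ 2.  -1.1 -2.2] M [ 0.04 -1.23 -0.08] w 0.0128
```

drive_tool:
  steps: [0,0,-1,0,0,0,0,0,-1,0,0,0,0,0,-1,0,0,0,0,0,0,0,0,0,0,0,0,0,0,0]

```text
time_s: 8.15
ee_pos: [0.5397, 0.0183, 0.2113]
orientation: [0.984, -0.036, -0.173, -0.006]
wrist_force: [3.2, -0.8, 5.3]
grip_width: 0.0128
```

```bash
python3 st.py
```

```text
t 8.15 TCP [0.5397 0.0183 0.2113] tilt,roll,yaw [19.88  0.02  0.02] tip(u,y,h) [  5.6   2.2 -12.5] heeltop [ 38.3   2.2 -51.7] F fwd,y,z [ 3.3 -0.6  5.3] M [ 0.07 -1.47 -0.03] w 0.0128
```

Floor contact felt: z force went from -4.3 to +5.3 N, and the tip slides forward down the slope. Next I'll seat it against the web.

drive_tool:
  steps: [1,0,-0.5,0,0,0,1,0,-0.5,0,0,0,1,0,-0.5,0,0,0,0,0,0,0,0,0,0,0,0,0,0,0]

```text
time_s: 8.65
ee_pos: [0.5406, 0.0184, 0.2113]
orientation: [0.984, -0.036, -0.175, -0.006]
wrist_force: [-1.4, -0.4, 15.5]
grip_width: 0.0129
```

```bash
python3 st.py
```

```text
t 8.65 TCP [0.5406 0.0184 0.2113] tilt,roll,yaw [ 2.017e+01 -2.000e-02  2.000e-02] tip(u,y,h) [  5.2   2.3 -12.7] heeltop [ 38.2   2.3 -51.7] F fwd,y,z [-1.4 -0.5 15.5] M [-0.13  0.3  -0.21] w 0.0129
```

The tip is in the corner of floor and web (the forward force reversed). I'll ease the press and start swinging the lower edge in about the tip, 4° at a time.

drive_tool:
  steps: [-1.4,0.1,-0.2,-0.001,-0.0145,0,-1.4,0.1,-0.2,-0.001,-0.0145,0,-1.4,0.1,-0.2,-0.001,-0.0145,0,-1.4,0.1,-0.2,-0.001,-0.0145,0,-1.4,0.1,-0.2,-0.001,-0.0145,0]

```text
time_s: 9.15
ee_pos: [0.5338, 0.0189, 0.2084]
orientation: [0.99, -0.036, -0.139, -0.005]
wrist_force: [-0.2, -0.4, 3.3]
grip_width: 0.0129
```

```bash
sed -i 's/O=np.array.*/O=np.array([.5840,.0129,.1206]); yaw=-.0726/;s/; yaw=-.0726; yaw/; yaw/' st.py; python3 st.py
```

```text
t 9.15 TCP [0.5338 0.0189 0.2084] tilt,roll,yaw [1.594e+01 1.000e-02 1.000e-02] tip(u,y,h) [ 4.   2.4 -9.7] heeltop [ 34.    2.4 -51.1] F fwd,y,z [-0.2 -0.4  3.3] M [ 0.04 -0.56 -0.27] w 0.0129
```

drive_tool:
  steps: [-1.3,0.1,-0.7,-0.001,-0.014,0,-1.3,0.1,-0.7,-0.001,-0.014,0,-1.3,0.1,-0.7,-0.001,-0.014,0,-1.3,0.1,-0.7,-0.001,-0.014,0,-1.3,0.1,-0.7,-0.001,-0.014,0]

```text
time_s: 9.65
ee_pos: [0.527, 0.0194, 0.2048]
orientation: [0.994, -0.036, -0.104, -0.004]
wrist_force: [-1.5, 0.3, 5.4]
grip_width: 0.0133
```

```bash
python3 st.py
```

```text
t 9.65 TCP [0.527  0.0194 0.2048] tilt,roll,yaw [11.95  0.    0.03] tip(u,y,h) [ 4.1  2.3 -9.8] heeltop [ 31.2   2.3 -53.2] F fwd,y,z [-1.5  0.2  5.4] M [ 0.06 -0.28 -0.2 ] w 0.0133
```

drive_tool:
  steps: [-1.3,0.1,-0.8,-0.001,-0.014,0,-1.3,0.1,-0.8,-0.001,-0.014,0,-1.3,0.1,-0.8,-0.001,-0.014,0,-1.3,0.1,-0.8,-0.001,-0.014,0,-1.3,0.1,-0.8,-0.001,-0.014,0]

```text
time_s: 10.15
ee_pos: [0.5205, 0.0198, 0.2008]
orientation: [0.997, -0.036, -0.069, -0.002]
wrist_force: [-1.8, 0.1, 7.5]
grip_width: 0.0133
```

```bash
python3 st.py; python3 snap.py 6 side
```

```text
t 10.15 TCP [0.5205 0.0198 0.2008] tilt,roll,yaw [ 7.92 -0.    0.03] tip(u,y,h) [ 4.1  2.3 -9.9] heeltop [ 28.1   2.3 -55. ] F fwd,y,z [-1.8 -0.   7.5] M [ 0.02 -0.26 -0.27] w 0.0133
10.15 [0.5205 0.0198 0.2008] xaxis [ 0.9879 -0.0714 -0.1378] z [-0.1374  0.0099 -0.9905] F [-1.82  0.12  7.49] M [-0.001 -0.256 -0.273] 0.0133
[ 0.16  0.59 -0.36  1.8   0.21  0.92 -0.37]
```

```bash
python3 crop.py pics/side6.png 215 165 305 275 7 pics/d6c.png
```

```text
(no output)
```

View pics/d6c.png

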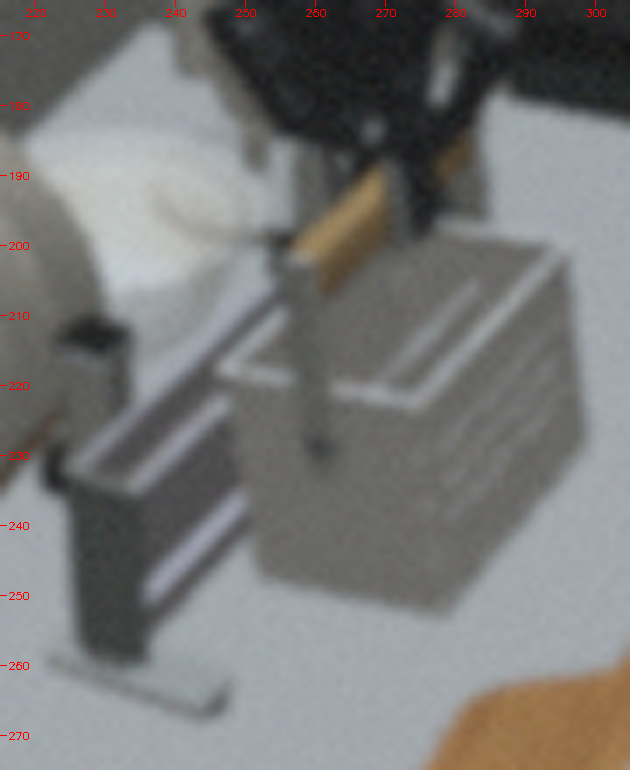

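The caddy's tilt is down to 8° and the heel top is already inside the ledge edge (u = 28, h = -55). I'll go on to upright.

drive_tool:
  steps: [-1.2,0.1,-0.8,-0.001,-0.014,0,-1.2,0.1,-0.8,-0.001,-0.014,0,-1.2,0.1,-0.8,-0.001,-0.014,0,-1.2,0.1,-0.8,-0.001,-0.014,0,-1.2,0.1,-0.8,-0.001,-0.014,0]

```text
time_s: 10.7
ee_pos: [0.5145, 0.0203, 0.1964]
orientation: [0.999, -0.036, -0.034, -0.001]
wrist_force: [-0.9, -0.9, 5.0]
grip_width: 0.0128
```

```bash
python3 st.py
```

```text
t 10.7 TCP [0.5145 0.0203 0.1964] tilt,roll,yaw [3.92 0.   0.02] tip(u,y,h) [ 4.   2.3 -9.9] heeltop [ 24.8   2.3 -56.6] F fwd,y,z [-0.8 -1.   5. ] M [ 0.05 -0.22 -0.27] w 0.0128
```

drive_tool:
  steps: [-1.2,0.1,-0.9,-0.001,-0.014,0,-1.2,0.1,-0.9,-0.001,-0.014,0,-1.2,0.1,-0.9,-0.001,-0.014,0,-1.2,0.1,-0.9,-0.001,-0.012,0,-0.8,0.1,-0.6,-0.001,-0.01,0]

```text
time_s: 11.2
ee_pos: [0.5094, 0.0207, 0.1922]
orientation: [0.999, -0.036, -0.002, 0.0]
wrist_force: [-1.0, 0.1, 8.5]
grip_width: 0.0133
```

```bash
python3 st.py
```

```text
t 11.2 TCP [0.5094 0.0207 0.1922] tilt,roll,yaw [ 0.17 -0.02  0.03] tip(u,y,h) [ 3.7  2.4 -9.6] heeltop [ 21.4   2.4 -57.6] F fwd,y,z [-1.  -0.   8.5] M [ 0.16 -0.01 -0.25] w 0.0133
```

drive_tool:
  steps: [0,0,0.5,0,-0.006,0,0,0,0.5,0,0,0,0,0,0,0,0,0,0,0,0,0,0,0,0,0,0,0,0,0]

```text
time_s: 11.7
ee_pos: [0.5091, 0.0206, 0.1926]
orientation: [0.999, -0.036, 0.0, 0.0]
wrist_force: [0.6, 0.4, -3.5]
grip_width: 0.0128
```

```bash
python3 st.py; python3 snap.py 7 side scene wrist; python3 crop.py pics/side7.png 215 165 305 275 7 pics/d7c.png;python3 crop.py pics/scene7.png 200 170 310 280 6 pics/s7c.png
```

```text
t 11.7 TCP [0.5091 0.0206 0.1926] tilt,roll,yaw [-0.05 -0.    0.05] tip(u,y,h) [ 3.6  2.3 -8.9] heeltop [ 21.1   2.3 -56.9] F fwd,y,z [ 0.5  0.4 -3.5] M [ 0.14 -0.03 -0.16] w 0.0128
11.7 [0.5091 0.0206 0.1926] xaxis [ 9.974e-01 -7.170e-02  9.000e-04] z [ 9.e-04 -1.e-04 -1.e+00] F [ 0.56  0.38 -3.49] M [ 0.137 -0.039 -0.157] 0.0128
[ 0.14  0.53 -0.34  1.96  0.26  0.7  -0.43]
```

View pics/d7c.png

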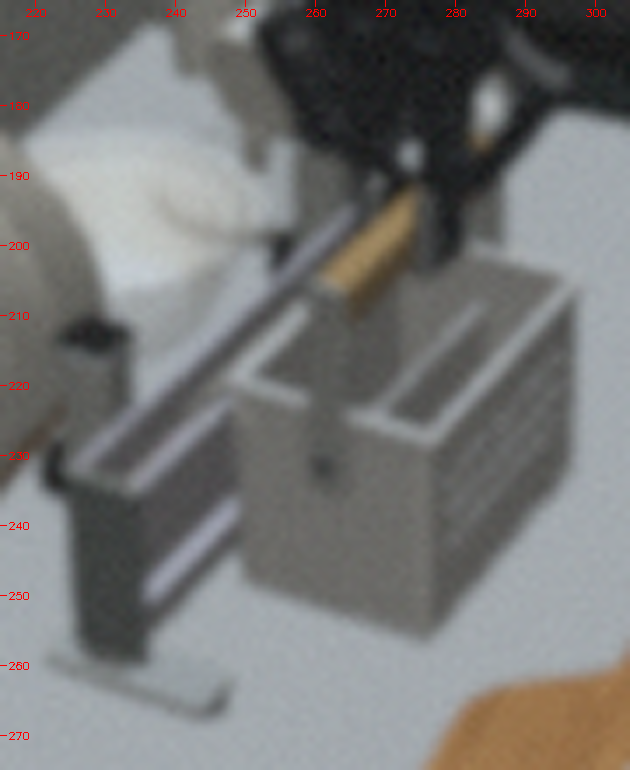

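View pics/s7c.png

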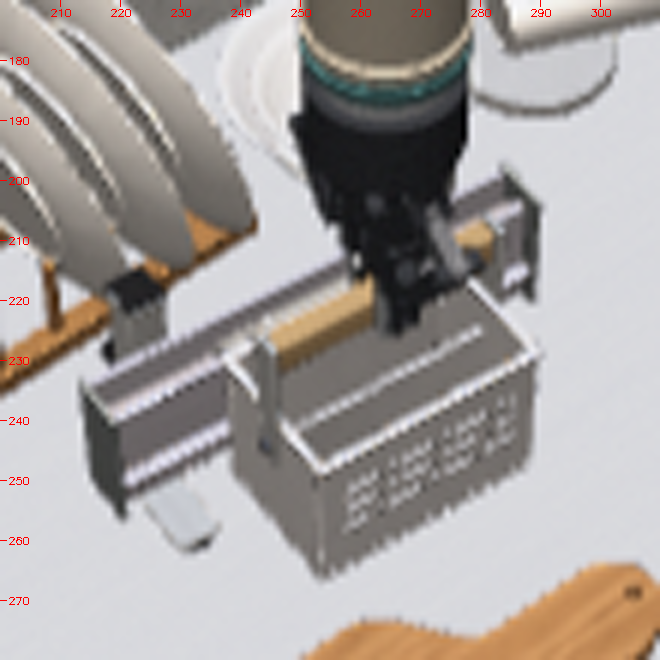

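View pics/wrist7.png

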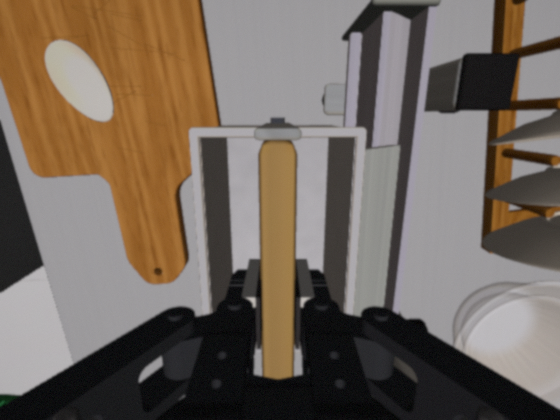

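The caddy is upright and seated behind the lip. The gripper is carrying nearly all the weight, so I'll set it down lightly and then release.

drive_tool:
  steps: [0,0,-0.5,0,0,0,0,0,-0.5,0,0,0,0,0,0,0,0,0,0,0,0,0,0,0,0,0,0,0,0,0]
  newtons: 20

```text
time_s: 12.35
ee_pos: [0.5093, 0.0206, 0.1922]
orientation: [0.999, -0.036, 0.001, 0.0]
wrist_force: [-2.9, 0.8, 2.2]
grip_width: 0.013
```

```bash
python3 st.py
```

```text
t 12.35 TCP [0.5093 0.0206 0.1922] tilt,roll,yaw [-0.1  -0.    0.02] tip(u,y,h) [ 3.5  2.3 -9.2] heeltop [ 20.9   2.3 -57.3] F fwd,y,z [-2.9  0.6  2.2] M [ 0.06  0.69 -0.23] w 0.013
```

drive_tool:
  steps: [0,0,0,0,0,0,0,0,0,0,0,0,0,0,0,0,0,0,0,0,0,0,0,0,0,0,0,0,0,0]
  hand: 0.6

```text
time_s: 12.85
ee_pos: [0.5099, 0.0207, 0.1922]
orientation: [0.999, -0.036, 0.001, -0.0]
wrist_force: [-0.7, 0.1, -0.2]
grip_width: 0.0516
```

```bash
python3 st.py; python3 snap.py 8 wrist side;python3 crop.py pics/side8.png 215 165 305 275 7 pics/d8c.png
```

```text
t 12.85 TCP [0.5099 0.0207 0.1922] tilt,roll,yaw [-0.17  0.02  0.04] tip(u,y,h) [ 2.8  2.4 -9.2] heeltop [ 20.1   2.5 -57.3] F fwd,y,z [-0.8  0.1 -0.2] M [-0.    0.01 -0.03] w 0.0516
12.85 [0.5099 0.0207 0.1922] xaxis [ 0.9974 -0.0718  0.0029] z [ 2.9e-03  1.0e-04 -1.0e+00] F [-0.75  0.12 -0.19] M [-0.002  0.013 -0.035] 0.0516
[ 0.14  0.53 -0.34  1.96  0.26  0.69 -0.43]
```

View pics/d8c.png

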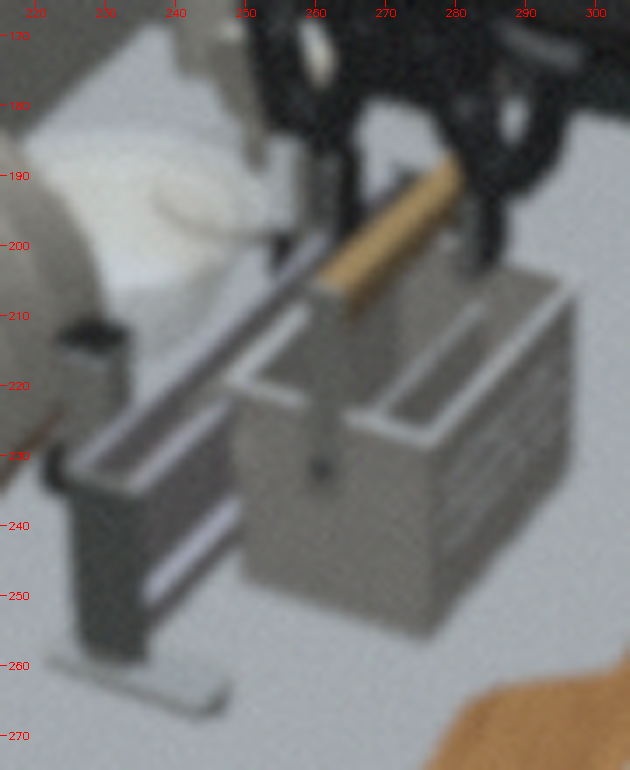

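View pics/wrist8.png

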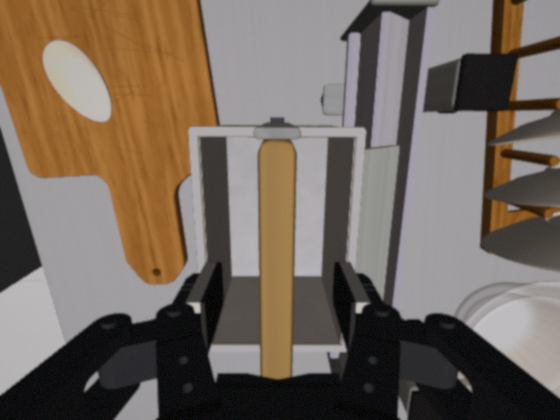

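The released caddy hasn't moved, and the fingers are clear on both sides of the bar. I'll retreat straight up.

drive_tool:
  steps: [0,0,10,0,0,0,0,0,25,0,0,0,0,0,35,0,0,0,0,0,35,0,0,0,0,0,25,0,0,0]

```text
time_s: 13.45
ee_pos: [0.5102, 0.0209, 0.3252]
orientation: [0.999, -0.036, 0.003, -0.0]
wrist_force: [0.2, 0.1, -1.0]
grip_width: 0.0512
```

drive_tool:
  steps: [-20,0,10,0,0,0,-20,0,0,0,0,0,0,0,0,0,0,0,0,0,0,0,0,0,0,0,0,0,0,0]

```text
time_s: 13.95
ee_pos: [0.4705, 0.0206, 0.3323]
orientation: [0.999, -0.036, 0.002, -0.0]
wrist_force: [0.8, -0.9, -0.1]
grip_width: 0.0513
```

```bash
python3 snap.py 9 wrist side scene;python3 crop.py pics/side9.png 215 165 305 275 7 pics/d9c.png; python3 crop.py pics/scene9.png 200 170 310 280 6 pics/s9c.png
```

```text
13.95 [0.4705 0.0206 0.3323] xaxis [ 0.9974 -0.0721  0.0034] z [ 3.5e-03  2.0e-04 -1.0e+00] F [ 0.75 -0.92 -0.09] M [ 0.001 -0.021 -0.015] 0.0513
[ 0.21  0.29 -0.41  1.88  0.14  1.   -0.33]
```

View pics/d9c.png

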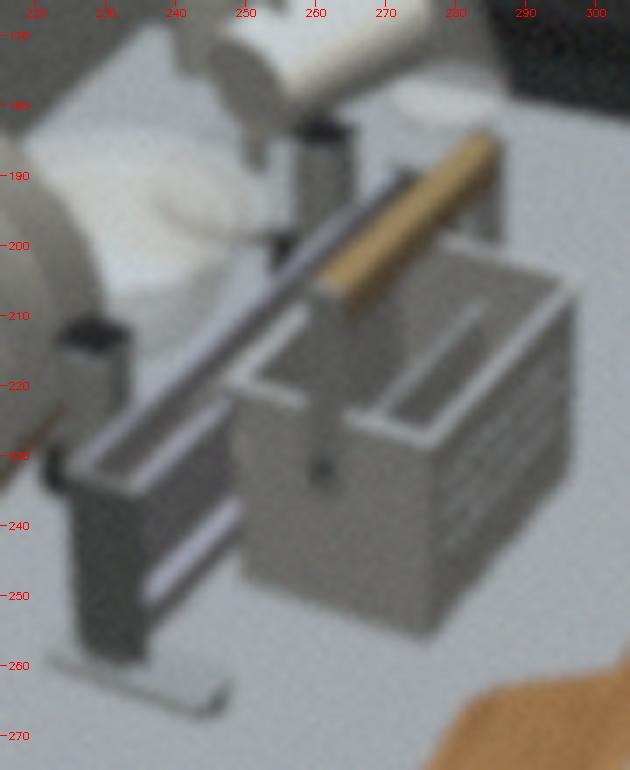

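View pics/s9c.png

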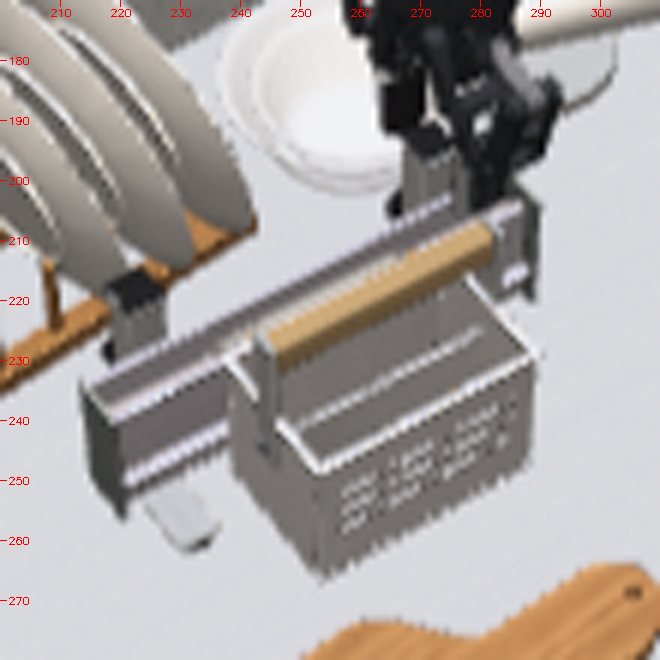

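View pics/wrist9.png

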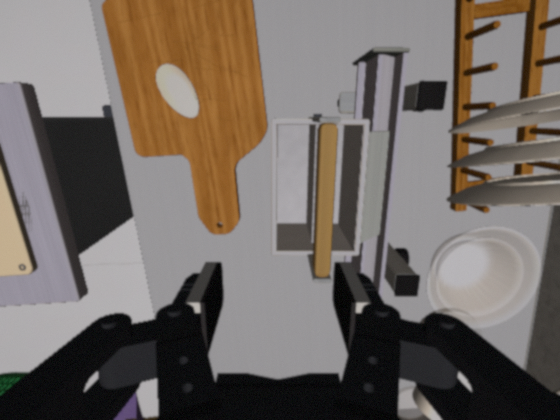

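The caddy hangs level with its strip behind the lip. Its corners sit at the same pixels as before release: (247,219), (276,227) and (276,256) in the side view. I'm handing in.

```bash
python3 -c "
from station import r
print(r.close_job())"
```

```text
the job is handed in; nothing more can be done
None
```

The caddy is hanging on the rail, upright and released, and I handed the job in at about 14 s of the 51 s allowed.

- **Getting there:** I gripped the handle across its 14 mm, carried the caddy to mid-rail and tilted it 20° towards the rail. I lowered it until I felt the groove floor, slid the tip into the corner against the web, and swung it upright about the tip in small steps.
- **Forces:** The largest reading was about 16 N at the wrist, while seating the tip; wrist force on closing the grip reached about 21 N.
- **Last checks before release:** Tilt was about -0.1°. The heel top came out at about h = -57 and against the skirt, so it is under the ledge.
- **After release:** The caddy's corners were at the same pixels as before, and the gripper stood about 130 mm above it touching nothing.
- **What disagreed:** The camera fits put the lip at 116 to 124 mm above the worktop, and contact gave about 121 mm. The tip position worked out about 1 mm behind its nominal home (u about 3.5, where 4.5 is expected), which I put down to calibration error. I could not see the heel itself in any picture, so its place comes from the measured pose.

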